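Pour out a weighed charge of grinding balls

ROBOT

A 6-joint arm with a two-finger parallel gripper is mounted at the origin on the work surface. World frame = base frame: x ahead of the robot, y to its left, z up, the work surface at z = 0. Lengths are in m, angles in rad, forces in N, time in s.
With the tool pointing down it reaches from about 0.275 to 0.875 m from the base axis. Payload 12.5 kg.
Tool frame: the origin (TCP) lies on the centre line of the jaws, within the pads' length; the fingertips stand r.finger_overhang ahead of it and the grasp point (between the pads) lies 3 mm ahead of it (r.finger_overhang is the distance from the TCP to the fingertips, in m); z points along the fingers, y is the line along which they close (so a half turn about z gives the same grasp; the last joint's range is limited). The gripper opens to 85 mm and grips with 20 to 120 N. Pads are 22 mm wide; open, the fingers measure 114 mm over their backs; the gripper's body (76 mm by 85 mm) begins 54 mm behind the grasp point. The pads swing forward as they close: fully open they stand 13 mm farther back than shut.
Start: joints at [1.205, 0.351, 1.652, -0, 1.139, -0.085], TCP at [0.152, 0.528, 0.253] pointing down, gripper open.
Joint ranges: [-2.75, 2.75], [-0.79, 2.1], [0.01, 2.65], [-1.57, 4.71], [0.07, 3.14], [-2.87, 2.87]. Speed limits (rad/s): [2.22, 2.22, 2.79, 3.14, 3.14, 3.14].

INTERFACE

Orientations are given as a unit quaternion [x, y, z, w].
In Python, from cell import r, optics gives the robot as it stands. The module is installed in compiled form; this text tells all that it offers. Calls block until the motion is done:
- r.move_to(position, orientation): joint-space move of the TCP to a pose.
- r.move_linear(position, rot=None, vel=0.15): straight line of the TCP; rot=None keeps the orientation; vel is the mean speed in m/s.
- r.set_joints(angles): joint-space move.
- r.set_gripper(opening, squeeze=None): opening from 0.0 (shut) to 1.0 (fully open); squeeze is the grip in N (None keeps the last); returns when the fingers have stopped.
- r.sleep(seconds).
- r.inverse_kinematics(position, orientation): joint angles nearest the present ones, or None.
- optics.get_image(name): name is "scene" or "top" or "wrist"; returns a dict with "pixels" (400x640x3 uint8, red, green, blue), "depth" (400x640 float32, m along the optical axis (not along the pixel's ray), 0 where there is no reading), "fx", "fy", "cx", "cy" (pixels), "camera_from_world" (4x4, takes a point from world to camera coordinates); the wrist camera has in their place "mount" (4x4, takes a point from camera to tool coordinates, whose origin is the TCP and whose axes are the flange's). Camera axes: x right, y down, z forward; pixel columns grow to the right and rows downward; lengths in m; the calibration is good to about 2 mm. A picture is of the moment at which its call begins: read the wrist's pose just before it.
A pose or a line that the arm cannot do raises r.PlanningError and nothing moves.
- r.hand_in(): hands the job in; it is judged then, once.
Readings, each from a call of its own:
- r.current_t(): time.
- r.current_q(): joint angles.
- r.current_qvel(): joint speeds.
- r.current_effort(): joint torques, N m.
- r.current_tool_pos(): TCP position.
- r.current_ee_rot(): TCP orientation.
- r.current_contact_force(): force on the tool from outside, world axes, zero at the start.
- r.current_torque(): the same for the moment, N m.
- r.current_opening(): opening from 0.0 (shut) to 1.0 (fully open).
- r.current_finger_force(): force on a finger pad.
Only numpy, scipy, OpenCV 4.12 (cv2) and the standard library are available. Lean on these libraries where they do the work, as an engineer would, in place of code of your own. Each camera call takes 0.05 s, during which the arm holds its last target. There are 200 camera calls.

TASK

Pick up the steel scoop and pour grinding balls from it into the bowl of the spring scale until the pointer rests between the two jaws of the set marker; tip it slowly, for it empties a few balls at a time. Spill none, then stand the scoop, with the balls left over, upright on the bench and let go. Do not knock the scale or its bowl, do not shift the marker, and leave the rack, the bottle and the beaker alone.

Things in the scene. Friction and masses are not known exactly. Their poses are not given: they have to be found in the camera images.
- scoop: Steel weighing scoop, 80 x 62 mm, 96 mm high, 0.16 kg, standing with 8 balls in it. Two flat parallel cheeks, 62 mm apart outside (y), 4 mm thick; upright back wall (-x); front (+x) flares out in 4 flat facets to the pouring lip. Origin: centre of underside; z up; +x to the lip. Gripping the cheeks with the tool leaned 30 to 40 deg back (about y) leaves room to tip it.
- scoop_lip (a point): Middle of the scoop's pouring lip, 38 mm ahead of the scoop's origin (+x) and 90 mm above its underside. Front facets, from floor to lip: 10, 22, 34, 46 deg from upright, 25 mm long each; no balls leave below 45 deg of tip; tipped further, slowly, they leave a few at a time, nearly all by 90 deg; tipping back stops them.
- scale: Spring scale fixed to the bench: white housing 160 x 160 mm, 45 mm high, with a 30 x 12 mm column 150 mm tall standing 110 mm from its centre on its +x side (away from the robot). Origin: centre of its underside, z up; the bowl sits over the origin.
- pan_mouth (a point): Centre of the mouth of the scale's round steel bowl: outer mouth radius 70 mm, wall 4 mm, 62 mm deep outside. The unloaded mouth is 167 mm above the bench. It sinks as the bowl is loaded.
- pan (a joint): How far the bowl has sunk, m: 0 empty, bottom stop 0.058. Spring of 70 N/m with damping (settles in about 0.5 s): each ball of 36 g sinks it about 5 mm.
- pointer (a point): Tip of the dark steel pointer carried by the bowl (4 mm thick, in front of the column's far face). It sinks with the bowl; 109 mm above the bench when empty.
- marker (a joint): Where the black set marker on the column has been set, in the same measure as pan: the load is right when pan equals marker. It is stiff (6 N to move); leave it. Set between 0.010 and 0.030.
- marker_mid (a point): Middle of the black marker fork on the column: two jaws 20 mm apart (clear gap), above and below the pointer's right place. The scale reads right when the pointer is at this height.
- rack: Bystander: wire tube rack 156 x 81 x 80 mm with some tubes. Origin: centre of its underside.
- flask: Bystander: white round bottle, 68 mm across, 150 mm high. Origin: centre of its underside.
- beaker: Bystander: clear round empty beaker, 72 mm across, 85 mm high. Origin: centre of its underside.
- ball0: White ceramic grinding ball, 25 mm across, polished and slippery, about 36 g (weights differ by up to 10 %). Origin: its centre.
- ball1: Another such ball; origin: its centre.
- ball2: Another such ball; origin: its centre.
- ball3: Another such ball; origin: its centre.
- ball4: Another such ball; origin: its centre.
- ball5: Another such ball; origin: its centre.
- ball6: Another such ball; origin: its centre.
- ball7: Another such ball; origin: its centre.
Things that resemble listed ones, but are neither listed nor needed, are in the scene too. Leave any blue or orange look-alike of the scoop alone.

How it is judged:
By the outcome, as a careful person would: the job done as asked, in the order asked, and still so for the second after the job is handed in, with the robot touching nothing.
It also fails if it takes over 58 s, if anything falls off the work surface, if the arm or the gripper's body presses on something with over 40 N, if the wrist force passes 120 N, or if a joint passes its speed limit or range.

## Working session

There is one attempt and no reset: what is moved stays moved. The work goes in short steps, each a Python script; the robot and the scene stay as the last script left them, time stands still between calls to the robot, and variables do not carry over. Pictures are saved under pics/ and viewed, at most 10 in all, crops included, and the job is handed in when it is done.

```bash
ls; mkdir -p pics; cat > h.py <<'E'
import numpy as np, cv2
from scipy.spatial.transform import Rotation as R
from cell import r, optics
def cap(n):
    T=None
    if n=="wrist":
        T=np.eye(4);T[:3,:3]=R.from_quat(r.current_ee_rot()).as_matrix();T[:3,3]=r.current_tool_pos()
    im=optics.get_image(n)
    im["wfc"]=T@np.array(im["mount"]) if n=="wrist" else np.linalg.inv(np.array(im["camera_from_world"]))
    return im
def xyz(im):
    d=im["depth"];v,u=np.mgrid[:d.shape[0],:d.shape[1]]
    P=np.stack([(u-im["cx"])/im["fx"]*d,(v-im["cy"])/im["fy"]*d,d],-1)
    W=P@im["wfc"][:3,:3].T+im["wfc"][:3,3]
    W[d==0]=np.nan
    return W
def save(im,f): cv2.imwrite("pics/"+f,im["pixels"][:,:,::-1])
def proj(im,p):
    c=np.linalg.inv(im["wfc"])@np.append(p,1); return im["fx"]*c[0]/c[2]+im["cx"],im["fy"]*c[1]/c[2]+im["cy"]
E
python3 - <<'E'
from h import *
import pickle
d={}
for n in("scene","top"):
    im=cap(n);d[n]=im;save(im,n+"0.png")
    print(n,im["wfc"].round(3).tolist(),im["fx"])
pickle.dump(d,open("i0.pkl","wb"))
print(r.current_t(),r.finger_overhang)
E
```

```text
pics
scene [[-0.207, 0.579, -0.789, 1.649], [0.978, 0.139, -0.155, 0.218], [0.019, -0.804, -0.595, 0.893], [0.0, 0.0, 0.0, 1.0]] 440.0850309234674
top [[0.023, -0.995, 0.098, 0.495], [-1.0, -0.022, 0.01, 0.012], [-0.008, -0.098, -0.995, 1.279], [0.0, 0.0, 0.0, 1.0]] 496.98118874384187
0.1 0.022
```

View pics/scene0.png

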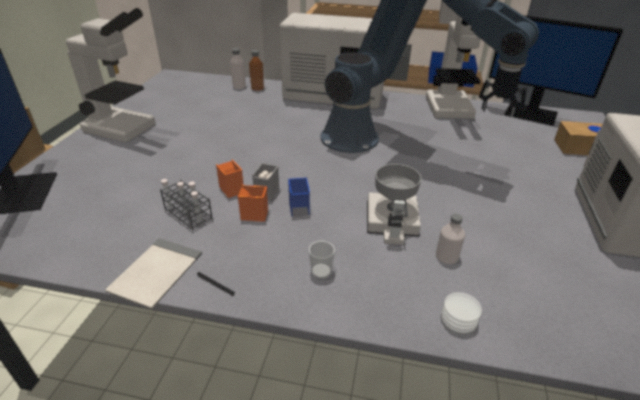

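View pics/top0.png

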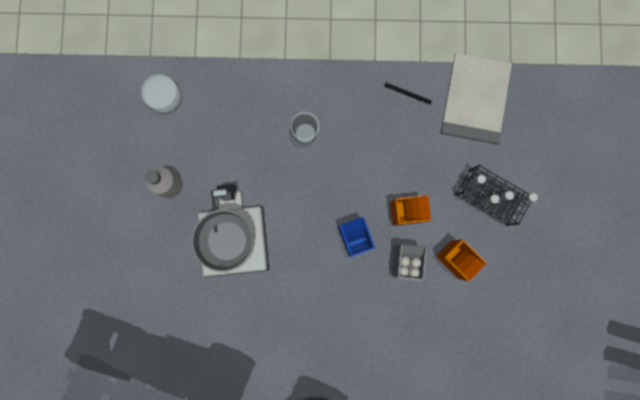

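The scene camera shows the grey scoop at about (266,180), between two orange look-alikes and a blue one. In the top view the scoop is at (411,263) with its lip towards +x, and the scale is at (233,240). I'll take positions and a closer crop next.

```bash
python3 - <<'E'
from h import *
import pickle
d=pickle.load(open("i0.pkl","rb"));im=d["top"];W=xyz(im)
a=cv2.resize(im["pixels"][190:290,330:490,::-1],None,fx=4.5,fy=4.5,interpolation=cv2.INTER_CUBIC)
s=d["scene"]; b=cv2.resize(s["pixels"][150:250,360:440,::-1],None,fx=4.5,fy=4.5,interpolation=cv2.INTER_CUBIC)
cv2.imwrite("pics/topcrop.png",a)
# heights around scoop
sub=W[225:290,385:435]
m=(sub[...,2]>.07)
pts=sub[m];print("scoop hi",len(pts),np.nanmin(pts,0),np.nanmax(pts,0)); print(cv2.minAreaRect(pts[:,:2].astype(np.float32)*1000))
# horizontal map of height for scoop
for v in range(236,286,4): print(v,(sub[v-225,6:50:4,2]*1000).round(0))
# bowl rim
sub=W[180:290,170:290].reshape(-1,3);p=sub[(sub[:,2]>.155)&(sub[:,2]<.18)]
c=cv2.fitEllipse(p[:,:2].astype(np.float32)*1000) if len(p)>5 else 0
print("rim",len(p),c,np.median(p,0),cv2.minEnclosingCircle(p[:,:2].astype(np.float32)*1000))
p=sub[(sub[:,2]>.03)&(sub[:,2]<.055)];print("house",cv2.minAreaRect(p[:,:2].astype(np.float32)*1000))
p=W[340//2:220,200:250].reshape(-1,3);p=p[p[:,2]>.13];print("col",p.min(0),p.max(0))
E
```

```text
scoop hi 736 [ 0.42352766 -0.2507932   0.07001909] [ 0.50736606 -0.18194135  0.10185661]
((465.08111572265625, -216.26463317871094), (63.510719299316406, 81.2433090209961), 85.25537872314453)
236 [ 3.  3.  0. -1. -1. -2.  2. -2. -2. -1.  1.]
240 [-1.  0.  4. -0.  1. -2.  0.  4. -2.  3.  1.]
244 [ 2. -1. -3. 88. -3.  5. -3.  5.  4. -2.  0.]
248 [-1. 11. 72. 85. 86. 83. 88. 91. 91. 96. -0.]
252 [-1. 20. 80. 76. 75. 79. 74. 78. 81.  4. -1.]
256 [-3. 24. 79. 63. 69. 65. 72. 69. 82. -2. -2.]
260 [ 4. 30. 88. 79. 77. 66. 77. 78. 79. -3.  1.]
264 [ 1. 39. 93. 72. 76. 72. 78. 78. 89. -1. -3.]
268 [ 4. 42. 97. 73. 72. nan 62. 45. 91. -1.  1.]
272 [ 1. 49. 91. 70. 73. 71. 73. 70. 95. -1.  4.]
276 [-2. 58. 95. 66.  7. 63. 74. 58. 99. -1.  2.]
280 [ 3.  2. -0.  2. -0. -5.  1. 97. 95.  1.  2.]
284 [ 4.  2.  3. -5.  2. -1.  2. -1.  1.  2.  1.]
rim 484 ((505.32366943359375, 220.4611358642578), (133.77122497558594, 135.5635986328125), 87.12631225585938) [0.50726853 0.24278846 0.16661384] ((524.525634765625, 221.15972900390625), 88.45855712890625)
house ((544.4280395507812, 258.46551513671875), (247.5687713623047, 225.3084259033203), 7.218395709991455)
col [0.55188391 0.17169855 0.13030803] [0.62061036 0.27157591 0.17178107]
```

View pics/topcrop.png

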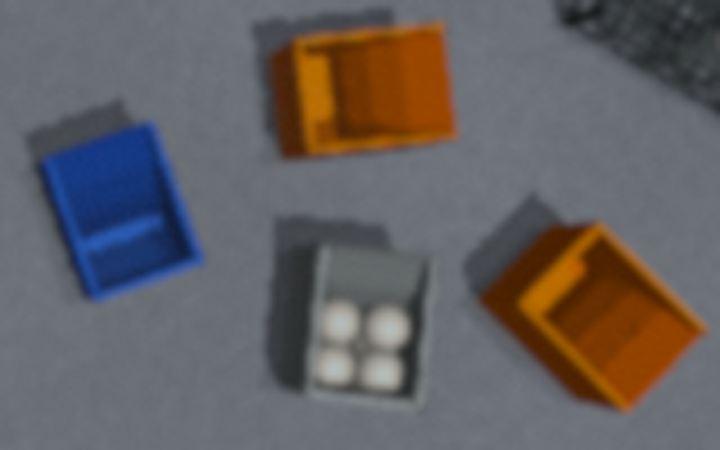

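The crop shows the scoop's corners at (322,245) and (435,255) on the lip side and (310,395) and (415,405) at the back. That puts its centre near (0.465, -0.216) with a yaw of about -4.7°. Next: the marker, and reachability for different pour directions.

```bash
cat >> h.py <<'E'
LEAN=np.radians(35)
z=np.array([np.sin(LEAN),0,-np.cos(LEAN)]); G=np.array([-.012,0,.070]); LIP=np.array([.038,0,.090])
BOWL=np.array([.505,.2205,.167])
def tool(Rs,ps,flip=1,g=G):
    y=np.array([0,flip,0.]);M=np.stack([np.cross(y,z),y,z],1)
    Rt=Rs.as_matrix()@M
    return ps+Rs.apply(g)-.003*Rt[:,2], R.from_matrix(Rt).as_quat()
def pour(lip,psi,th,flip=1):   # scoop with lip at given point, azimuth psi, tip th (deg)
    Rs=R.from_euler("ZY",[psi,th],degrees=True)
    return tool(Rs,lip-Rs.apply(LIP),flip)
E
python3 - <<'E'
from h import *
import pickle
d=pickle.load(open("i0.pkl","rb"));s=d["scene"]
b=cv2.resize(s["pixels"][155:250,360:440,::-1],None,fx=6,fy=6,interpolation=cv2.INTER_CUBIC);cv2.imwrite("pics/mk.png",b)
W=xyz(s)
print((W[205:245:2,396]*1000).round(0).tolist())
for n,p in (("col_top_far",[.621,.2205,.15]),("ptr109",[.627,.2205,.109]),("89",[.627,.2205,.089]),("69",[.627,.22,.069])): print(n,proj(s,np.array(p)))
Rs=R.from_euler("Z",-4.7,degrees=True)
for f in(1,-1):
    p,q=tool(Rs,np.array([.465,-.216,0]),f);j=r.inverse_kinematics(p,q);print("grasp",f,p.round(3),None if j is None else np.round(j,2))
    for psi in (-45,-5,23,45,70,90,113):
        o=[]
        u=np.array([np.cos(np.radians(psi)),np.sin(np.radians(psi)),0])
        for th in(0,40,60,80,95):
            p,q=pour(BOWL-.025*u+[0,0,.03],psi,th,f);j=r.inverse_kinematics(p,q);o.append(None if j is None else np.round(j,1).tolist())
        print(f,psi,o)
E
```

```text
[[624.0, 230.0, 144.0], [624.0, 231.0, 136.0], [621.0, 232.0, 128.0], [617.0, 233.0, 117.0], [620.0, 233.0, 112.0], [628.0, 234.0, 111.0], [626.0, 235.0, 103.0], [642.0, 236.0, 107.0], [619.0, 237.0, 83.0], [625.0, 238.0, 79.0], [637.0, 238.0, 82.0], [622.0, 240.0, 62.0], [618.0, 241.0, 52.0], [618.0, 241.0, 44.0], [617.0, 242.0, 36.0], [618.0, 243.0, 28.0], [618.0, 244.0, 21.0], [624.0, 245.0, 18.0], [624.0, 246.0, 10.0], [628.0, 247.0, 6.0]]
col_top_far (np.float64(392.9668372966179), np.float64(202.1243970871824))
ptr109 (np.float64(391.168919673903), np.float64(214.71348302966393))
89 (np.float64(390.3974348399311), np.float64(220.09829168929124))
69 (np.float64(389.46994905469614), np.float64(225.35921538291706))
grasp 1 [ 0.451 -0.215  0.072] [-0.7   0.49  2.23  1.85  0.35  2.32]
1 -45 [[0.7, 0.4, 1.8, -0.8, 1.0, 0.4], [0.4, 0.4, 1.7, 0.1, 1.1, -0.4], [0.3, 0.4, 1.7, 0.4, 1.3, -0.7], [0.1, 0.5, 1.6, 0.6, 1.6, -0.8], [0.1, 0.6, 1.5, 0.7, 1.8, -0.9]]
1 -5 [[0.6, 0.2, 2.2, -1.0, 0.4, -0.0], [0.4, 0.3, 1.8, 0.0, 1.1, -1.1], [0.3, 0.5, 1.6, 0.2, 1.5, -1.2], [0.3, 0.6, 1.4, 0.2, 1.8,
[... 1378 characters left out ...]
, 1.5]]
-1 45 [[0.1, 0.2, 2.2, 1.1, 0.5, -0.1], [0.3, 0.3, 1.8, -0.0, 1.1, 1.1], [0.4, 0.5, 1.6, -0.2, 1.5, 1.2], [0.4, 0.6, 1.4, -0.3, 1.8, 1.2], [0.4, 0.8, 1.3, -0.4, 2.1, 1.2]]
-1 70 [[-0.1, 0.3, 2.1, 0.9, 0.8, -0.4], [0.2, 0.3, 1.8, -0.1, 1.1, 0.6], [0.4, 0.4, 1.6, -0.3, 1.4, 0.8], [0.5, 0.6, 1.5, -0.5, 1.7, 0.9], [0.5, 0.7, 1.4, -0.6, 1.9, 0.9]]
-1 90 [[-0.1, 0.4, 1.9, 0.7, 1.0, -0.5], [0.2, 0.4, 1.7, -0.1, 1.1, 0.3], [0.4, 0.4, 1.7, -0.4, 1.3, 0.6], [0.5, 0.5, 1.6, -0.7, 1.5, 0.7], [0.6, 0.7, 1.5, -0.8, 1.7, 0.8]]
-1 113 [[-0.0, 0.6, 1.6, 0.6, 1.3, -0.7], [0.2, 0.4, 1.7, -0.1, 1.0, -0.1], [0.4, 0.4, 1.7, -0.5, 1.1, 0.2], [0.5, 0.5, 1.7, -0.8, 1.3, 0.5], [0.6, 0.6, 1.7, -1.0, 1.4, 0.7]]
```

View pics/mk.png

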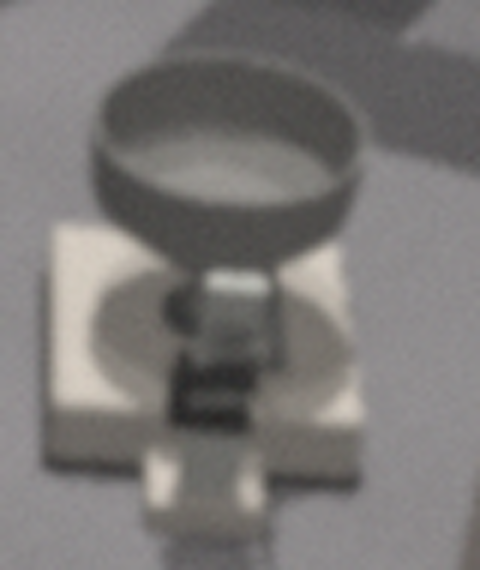

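The marker is the black block at crop rows 350–425. The jaws aren't cleanly resolved, with the gap near row 393 (z about 0.087), so I'll take one closer wrist look before going to the scoop.

```bash
python3 - <<'E'
from h import *
import itertools,pickle
w=cap("wrist");M=np.array(w["mount"]);print(M.round(3).tolist(),w["fx"])
tgt=np.array([.627,.2205,.092]);best=None
q0=np.array(r.current_q())
for px,py,pz in itertools.product((.56,.63,.70,.76),(.34,.40),(.26,.32)):
    p=np.array([px,py,pz]);zt=tgt-p;zt/=np.linalg.norm(zt)
    for k in range(16):
        x=np.cross([0,0,1.],zt);x/=np.linalg.norm(x);A=np.stack([x,np.cross(zt,x),zt],1)
        Rm=R.from_matrix(A)*R.from_euler("z",k*22.5,degrees=True)
        T=np.eye(4);T[:3,:3]=Rm.as_matrix();T[:3,3]=p;C=T@M
        c=np.linalg.inv(C)@np.append(tgt,1)
        u=w["fx"]*c[0]/c[2]+w["cx"];v=w["fy"]*c[1]/c[2]+w["cy"]
        if not(120<u<520 and 90<v<310 and c[2]>0): continue
        if C[2,3]<.22 : continue
        j=r.inverse_kinematics(p,Rm.as_quat())
        if j is None: continue
        vd=C[:3,3]-tgt; el=np.degrees(np.arcsin(vd[2]/np.linalg.norm(vd))); az=np.degrees(np.arctan2(vd[1],vd[0]))
        cost=np.abs(np.array(j)-q0).max()*15+el+max(0,abs(az)-70)
        if best is None or cost<best[0]: best=(cost,p,Rm.as_quat(),(u,v),el,az,np.linalg.norm(vd),j)
print(best)
t=r.current_t();r.move_to(best[1],best[2]);print(r.current_t()-t)
w=cap("wrist");save(w,"w1.png");pickle.dump(w,open("w1.pkl","wb"))
for zz in (.109,.099,.089,.079,.15): print(zz,proj(w,np.array([.627,.2205,zz])))
E
```

```text
[[-0.0, -0.956, -0.292, 0.075], [1.0, -0.001, 0.001, -0.0], [-0.001, -0.292, 0.956, -0.121], [0.0, 0.0, 0.0, 1.0]] 295.4575712726614
(np.float64(61.97729344018339), array([0.63, 0.4 , 0.26]), array([-0.76703044, -0.50329405,  0.22384282, -0.32901946]), (np.float64(322.21658324486316), np.float64(171.54791043988857)), np.float64(32.279922086320404), np.float64(83.84020404096464), np.float64(0.37479574227965284), array([ 0.68515928,  1.04855444,  0.60282295, -0.6596049 ,  1.99862181,
        0.97252785]))
1.8
0.109 (np.float64(327.27500072664935), np.float64(181.77137663740015))
0.099 (np.float64(324.9812703878095), np.float64(175.2653019869117))
0.089 (np.float64(322.74366065606574), np.float64(168.91841120081025))
0.079 (np.float64(320.5601367726742), np.float64(162.72493276704844))
0.15 (np.float64(337.31335207286253), np.float64(210.24475998172406))
```

View pics/w1.png

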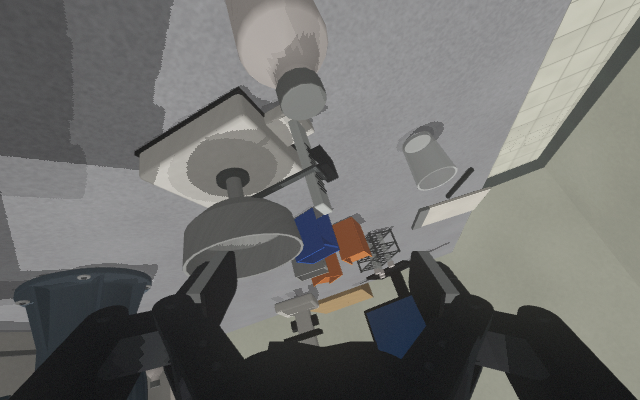

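The view is upside down, with the column at (300–330, 120–210) and the black fork at about (323,163). I'll enlarge it.

```bash
python3 - <<'E'
from h import *
import pickle
w=pickle.load(open("w1.pkl","rb"))
a=w["pixels"][110:220,270:360,::-1][::-1,::-1]
cv2.imwrite("pics/w1c.png",cv2.resize(a,None,fx=5.4,fy=5.4,interpolation=cv2.INTER_CUBIC))
W=xyz(w)
for v in range(136,200,4): print(v,[(W[v,u]*1000).round(0).tolist() for u in (316,324,332)])
E
```

```text
136 [[630.0, 177.0, 0.0], [641.0, 170.0, 1.0], [652.0, 161.0, 1.0]]
140 [[627.0, 169.0, 1.0], [638.0, 159.0, -0.0], [650.0, 152.0, 1.0]]
144 [[624.0, 157.0, -1.0], [635.0, 150.0, 0.0], [647.0, 142.0, 0.0]]
148 [[631.0, 254.0, 80.0], [632.0, 142.0, 2.0], [644.0, 131.0, -0.0]]
152 [[629.0, 247.0, 80.0], [637.0, 241.0, 80.0], [641.0, 122.0, 1.0]]
156 [[626.0, 240.0, 81.0], [635.0, 234.0, 81.0], [639.0, 110.0, 0.0]]
160 [[624.0, 232.0, 80.0], [633.0, 225.0, 80.0], [642.0, 215.0, 78.0]]
164 [[622.0, 228.0, 83.0], [634.0, 253.0, 104.0], [640.0, 218.0, 86.0]]
168 [[624.0, 262.0, 112.0], [631.0, 246.0, 105.0], [638.0, 217.0, 91.0]]
172 [[620.0, 242.0, 103.0], [629.0, 237.0, 105.0], [637.0, 229.0, 104.0]]
176 [[620.0, 247.0, 112.0], [628.0, 241.0, 112.0], [635.0, 221.0, 104.0]]
180 [[619.0, 250.0, 119.0], [605.0, 46.0, 0.0], [633.0, 212.0, 104.0]]
184 [[617.0, 251.0, 124.0], [623.0, 226.0, 113.0], [614.0, 19.0, -0.0]]
188 [[616.0, 252.0, 129.0], [621.0, 228.0, 119.0], [610.0, 5.0, 1.0]]
192 [[615.0, 252.0, 134.0], [621.0, 235.0, 128.0], [606.0, -12.0, -0.0]]
196 [[613.0, 251.0, 138.0], [620.0, 239.0, 136.0], [601.0, -27.0, 1.0]]
```

View pics/w1c.png

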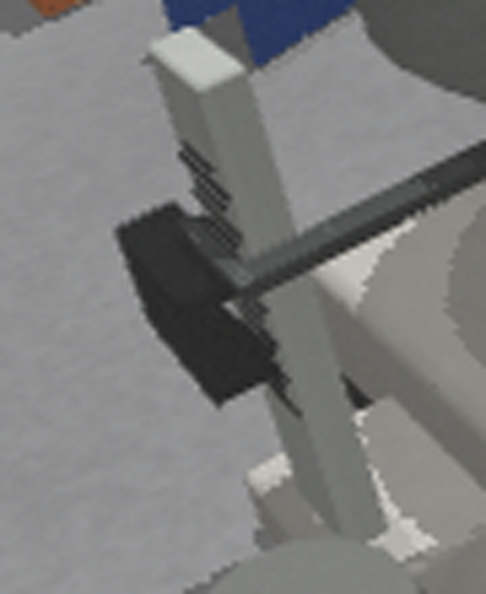

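The depth puts the upper jaw's top at z≈0.105 and the lower jaw's top at z≈0.080. The gap's middle is therefore at about 0.090, so the marker is at about 0.019 and the target is 4 balls. I'll refine the bowl centre offline, then go to the scoop.

```bash
python3 - <<'E'
from h import *
import pickle
from scipy.optimize import least_squares
for im,n in((pickle.load(open("i0.pkl","rb"))["top"],"top"),(pickle.load(open("w1.pkl","rb")),"w")):
    P=xyz(im).reshape(-1,3);P=P[(abs(P[:,2]-.167)<.008)&(abs(P[:,0]-.505)<.1)&(abs(P[:,1]-.22)<.1)]
    s=least_squares(lambda c:np.hypot(P[:,0]-c[0],P[:,1]-c[1])-c[2],[.505,.22,.068],loss="soft_l1",f_scale=.003).x
    print(n,len(P),s)
E
python3 - <<'E'
from h import *
# above scoop, look down from leaned pose
Rs=R.from_euler("Z",-4.7,degrees=True)
p,q=tool(Rs,np.array([.465,-.216,0]),-1)
back=-R.from_quat(q).apply([0,0,1.])
p2=p+.13*back+[0,0,.03]
print(p2,r.inverse_kinematics(p2,q),r.inverse_kinematics(p,q))
t=r.current_t()
r.move_to(p2,q);r.set_gripper(.93)
w=cap("wrist");save(w,"w2.png");print(r.current_t()-t,r.current_t(),np.round(r.current_q(),2))
W=xyz(w);m=(W[...,2]>.082)&(W[...,2]<.102)&(abs(W[...,0]-.465)<.06)&(abs(W[...,1]+.216)<.055)
P=W[m];print(len(P),cv2.minAreaRect(P[:,:2].astype(np.float32)*1000))
# colour exclusion check
c=w["pixels"][m].astype(int);g=(c.max(1)-c.min(1))<40;P=P[g];print(len(P),cv2.minAreaRect(P[:,:2].astype(np.float32)*1000),P[:,2].max())
for a in([-.04,-.031,.096],[-.04,.031,.096],[.038,.031,.09],[.038,-.031,.09]): print(proj(w,np.array([.465,-.216,0])+Rs.apply(a)))
E
```

```text
top 433 [0.50501466 0.22051445 0.06715005]
w 1601 [0.50594967 0.22469758 0.0672813 ]
[ 0.3770112  -0.208766    0.20894722] [-0.84288121  0.04918887  2.30395114  0.94115091  0.51133318  0.03361486] [-0.70220163  0.49170615  2.23339385  1.84972738  0.35410363 -0.82567576]
2.625 4.625 [-0.84  0.05  2.3   0.94  0.51  0.03]
2188 ((465.2313232421875, -215.12879943847656), (62.0701904296875, 81.46501159667969), 84.42450714111328)
2188 ((465.2313232421875, -215.12879943847656), (62.0701904296875, 81.46501159667969), 84.42450714111328) 0.09873544008769458
(np.float64(358.18948122007146), np.float64(227.7703304782224))
(np.float64(287.7852845279501), np.float64(227.763438241209))
(np.float64(291.3929190739448), np.float64(151.28251838877455))
(np.float64(354.52043430579175), np.float64(151.27511895297732))
```

View pics/w2.png

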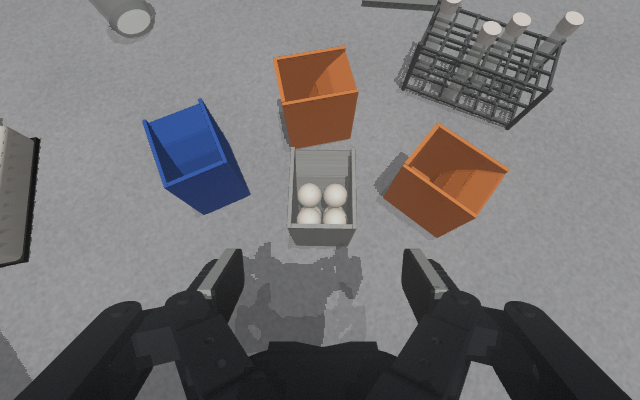

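The wrist view shows the scoop at (290–355, 150–243), centred between the open fingers and clear of the orange and blue ones. The refined centre is (0.465, -0.2155) with a yaw of -5.3°. I'll grasp and lift.

```bash
sed -i 's/^BOWL=.*/BOWL=np.array([.5055,.2225,.167])/' h.py
python3 - <<'E'
from h import *
Rs=R.from_euler("Z",-5.3,degrees=True)
p,q=tool(Rs,np.array([.465,-.2155,0]),-1)
r.move_linear(p,q,vel=.08)
print(r.current_t(),np.round(r.current_contact_force(),2),r.current_opening())
r.set_gripper(0.0,70)
print(r.current_t(),np.round(r.current_contact_force(),2),r.current_opening(),r.current_finger_force())
r.move_linear(p+[0,0,.02],vel=.06)
f=np.array(r.current_contact_force());print("lift f",f.round(2),r.current_opening())
for dz in (.24,.2,.16,.13):
    try: r.move_linear(p+[0,0,dz],vel=.12);print("lifted",dz);break
    except r.PlanningError as e: print(dz,e)
print(r.current_t(),np.round(r.current_q(),2))
for th in (0,20,40):
    for y in(.06,.1,.14):
        a=pour(np.array([.5055,y,.29]),90,th,-1);j=r.inverse_kinematics(*a);print(th,y,None if j is None else np.round(j,2))
s=cap("scene");save(s,"s3.png")
E
```

```text
6.7167 [ 0.24 -0.47  1.61] 0.9301101794485983
7.0167 [-3.87 -0.1   6.12] 0.7170729291383136 71.01356148719788
lift f [-0.23 -0.17 -5.3 ] 0.7182469525011224
lifted 0.24
9.4833 [-0.7  -0.01  2.05  0.56  0.66  0.59]
0 0.06 [-0.34  0.33  1.75  0.59  1.34 -0.56]
0 0.1 [-0.27  0.31  1.77  0.61  1.3  -0.51]
0 0.14 [-0.19  0.3   1.79  0.63  1.25 -0.46]
20 0.06 [-0.2   0.24  1.72  0.27  1.24 -0.3 ]
20 0.1 [-0.13  0.24  1.73  0.28  1.22 -0.23]
20 0.14 [-0.05  0.24  1.73  0.28  1.2  -0.15]
40 0.06 [-0.03  0.22  1.69 -0.09  1.23 -0.  ]
40 0.1 [ 0.05  0.22  1.68 -0.09  1.24  0.08]
40 0.14 [ 0.12  0.24  1.66 -0.09  1.25  0.15]
```

The grasp holds: the opening is 61 mm and the wrist carries about 5 N. I'll carry the scoop to the bowl, pre-tipped to 40°, and check how well I can sense each ball.

```bash
cat >> h.py <<'E'
def go(a,v):
    try: r.move_linear(a[0],a[1],vel=v)
    except r.PlanningError as e: print("lin fail",e); r.move_to(*a)
import pickle
S0=pickle.load(open("i0.pkl","rb"))["scene"]["pixels"]
def sink():   # rows of bowl front shift in scene image, subpixel -> m
    g=lambda i:cv2.resize(cv2.cvtColor(i[170:235,365:430],cv2.COLOR_RGB2GRAY),None,fx=8,fy=8,interpolation=cv2.INTER_CUBIC)
    A=g(S0);B=g(cap("scene")["pixels"])
    t=A[12*8:30*8,12*8:56*8]
    m=cv2.matchTemplate(B,t,cv2.TM_CCOEFF_NORMED);_,s,_,l=cv2.minMaxLoc(m)
    return (l[1]/8-12)/.268*.001*1000/1000, round(s,2)
LP=np.array([.5055,.1975,.191])
E
python3 - <<'E'
from h import *
go(pour(np.array([.5055,.06,.29]),90,0,-1),.16);print(r.current_t())
go(pour(np.array([.5055,.11,.27]),90,38,-1),.12);print(r.current_t())
go(pour(LP+[0,0,.04],90,40,-1),.12)
go(pour(LP,90,40,-1),.08);print(r.current_t(),np.round(r.current_q(),2))
r.sleep(.3)
for i in range(3): print(np.round(r.current_contact_force(),2),sink())
w=cap("wrist");s=cap("scene")
o=np.hstack([cv2.resize(w["pixels"][:,100:540],(440,400)),cv2.resize(s["pixels"][110:260,335:470],(360,400),interpolation=cv2.INTER_CUBIC)])
cv2.imwrite("pics/p1.png",o[:,:,::-1]);print(r.current_t())
E
```

```text
11.35
12.1667
13.7667 [ 0.23  0.37  1.74 -0.1   1.05  0.28]
[ 3.59 -4.21 -1.69] (0.08955223880597014, 0.43)
[ 3.1  -4.31 -2.55] (0.08908582089552239, 0.43)
[ 3.25 -4.83 -3.05] (0.08908582089552239, 0.43)
14.3167
```

View pics/p1.png

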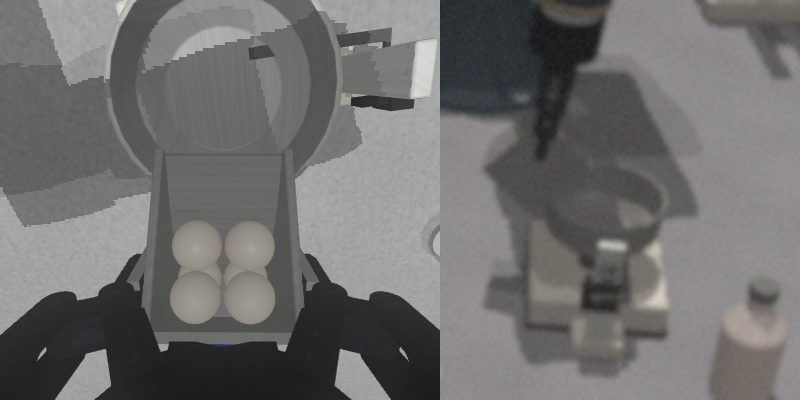

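The combined view shows all 8 balls seated in the scoop with the lip over the bowl and clear of its rim, and the pointer still above the upper jaw. The wrist depth of the bowl rim will measure the sink. I'll tip in small steps and tip back at each drop.

```bash
cat >> h.py <<'E'
def rim():
    w=cap("wrist");P=xyz(w).reshape(-1,3);d=P[:,:2]-BOWL[:2];rr=np.hypot(*d.T)
    m=(rr>.0655)&(rr<.0695)&(d[:,1]>-.02)&(P[:,2]>.12)&(P[:,2]<.185)&(d[:,0]<.06)
    return (np.median(P[m,2]) if m.sum()>5 else np.nan),m.sum(),w
def tip(th,v=.03): r.move_linear(*pour(LP,90,th,-1),vel=v)
E
cat > pour.py <<'E'
from h import *
import sys
th=float(sys.argv[1]);z0=rim()[0];print("z0",z0,r.current_t());top=float(sys.argv[2])
while th<top:
    th+=1;tip(th);r.sleep(.12)
    zz,n,w=rim()
    if th%4==0: print(th,round(zz,4),n,round(r.current_t(),2))
    if zz<z0-.0025 or n<6:
        tip(th-12,.08);print("event",th,zz,n);break
r.sleep(.6);zz,n,w=rim();save(w,"e%d.png"%(th));print("settled",zz,n,"t",r.current_t(),np.round(r.current_contact_force(),2))
E
python3 pour.py 40 62
```

```text
z0 0.1415167283653171 14.3667
44.0 0.1462 1714 16.03
48.0 0.1516 1678 17.7
52.0 0.1555 1632 19.37
56.0 0.1572 1563 21.03
60.0 0.1573 1466 22.7
settled 0.14680104563063473 1243 t 24.1833 [-0.04  0.85 -2.13]
```

View pics/e62.png

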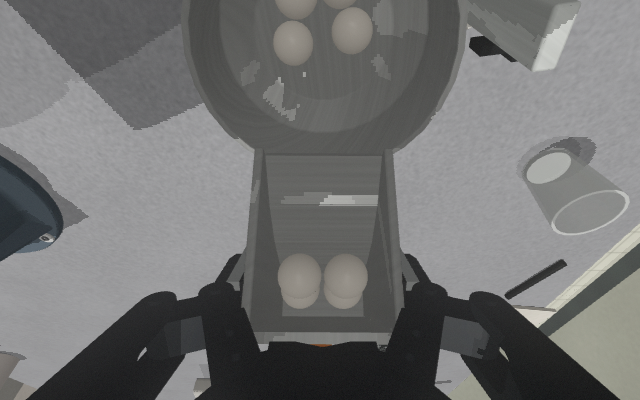

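The picture shows four balls in the bowl (at (290,5), (335,0), (293,43) and (352,32)) and four left in the scoop. I'll tip back, return the scoop to its free spot and lower it with force checks.

```bash
python3 - <<'E'
from h import *
tip(40,.08)
go(pour(LP+[0,0,.05],90,40,-1),.1)
go(pour(np.array([.5055,.11,.28]),90,30,-1),.12)
go(pour(np.array([.5055,.06,.29]),90,0,-1),.12)
Rs=R.from_euler("Z",-5.3,degrees=True)
p,q=tool(Rs,np.array([.465,-.2155,0]),-1)
go((p+[0,0,.24],q),.16)
go((p+[0,0,.02],q),.12);r.sleep(.2)
f0=np.array(r.current_contact_force());print(r.current_t(),f0.round(2),r.current_opening())
for d in np.arange(.006,-.0041,-.001):
    r.move_linear(p+[0,0,d],vel=.03)
    f=np.array(r.current_contact_force())
    if d<.004: print(round(d,3),f.round(2))
    if f[2]-f0[2]>2.5: break
print(r.current_t())
w=cap("wrist");save(w,"pl.png")
t=cap("top");P=xyz(t).reshape(-1,3);P0=xyz(pickle.load(open("i0.pkl","rb"))["top"]).reshape(-1,3)
for X in(P0,P):
    rr=np.hypot(*(X[:,:2]-BOWL[:2]).T);m=(abs(rr-.068)<.004)&(X[:,2]>.1);print("rim z",np.percentile(X[m,2],[50,70,85,95]).round(4))
s=cap("scene");cv2.imwrite("pics/sc.png",cv2.resize(s["pixels"][155:250,360:440,::-1],None,fx=6,fy=6,interpolation=cv2.INTER_CUBIC))
E
```

```text
30.9833 [ 0.13 -0.11 -3.58] 0.718558364436545
0.003 [ 1.28  0.18 -3.1 ]
0.002 [ 0.25  0.09 -3.09]
0.001 [ 0.3  -0.86 -3.06]
0.0 [-3.13  0.11  4.98]
33.1
rim z [0.1665 0.1678 0.1691 0.1706]
rim z [0.1462 0.1477 0.1492 0.1504]
```

It touched down at the original height. The bowl rim has sunk 20.1 mm against a marker setting of about 19 mm. I'll release, retreat and verify with one last picture.

```bash
python3 - <<'E'
from h import *
r.set_gripper(.93);r.sleep(.2)
p=np.array(r.current_tool_pos());b=-R.from_quat(r.current_ee_rot()).apply([0,0,1.])
r.move_linear(p+.14*b+[0,0,.03],vel=.08);r.sleep(.3)
print(r.current_t(),np.round(r.current_contact_force(),2))
w=cap("wrist");s=cap("scene")
W=xyz(w);m=(W[...,2]>.082)&(W[...,2]<.102)&(abs(W[...,0]-.465)<.06)&(abs(W[...,1]+.216)<.055)
print(cv2.minAreaRect(W[m][:,:2].astype(np.float32)*1000),W[m][:,2].max())
o=np.hstack([w["pixels"][:,120:520],cv2.resize(s["pixels"][165:245,360:440],(400,400),interpolation=cv2.INTER_CUBIC)])
cv2.imwrite("pics/fin.png",o[:,:,::-1])
E
```

```text
36.2917 [ 0.02  0.53 -0.03]
((465.19000244140625, -215.50094604492188), (62.122039794921875, 80.42984771728516), 84.4537353515625) 0.09869031937512973
```

View pics/fin.png

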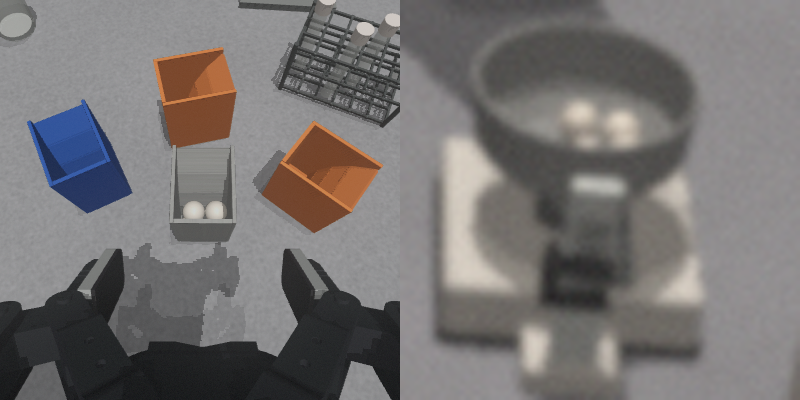

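The left half shows the scoop upright at (203,195) with its leftover balls and the gripper clear of it. The right half shows the balls in the lowered bowl at (600,125), with the pointer inside the black fork at about (577,275). I'm handing it in.

```bash
python3 -c "
from h import *
print(r.hand_in(),r.current_t())"
```

```text
the job is handed in; nothing more can be done
the job is handed in; nothing more can be done
```

I poured four balls into the scale bowl, which sank about 20 mm against a marker set at about 19 mm, so the pointer should rest between the jaws; I saw no spills, the scoop with the other four balls stands upright where it started, and the job was handed in at about 36 s with no verdict returned.

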